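Release the board clamp whose thread direction is unknown

ROBOT

A 6-joint arm with a two-finger parallel gripper is mounted at the origin on the work surface. World frame = base frame: x ahead of the robot, y to its left, z up, the work surface at z = 0. Lengths are in m, angles in rad, forces in N, time in s.
With the tool pointing down it reaches from about 0.275 to 0.825 m from the base axis. Payload 5.2 kg.
Tool frame: the origin (TCP) lies at the centre of the arm's flange, where the gripper is bolted on; the fingertips stand 186 mm ahead of it and the grasp point (between the pads) lies 167 mm ahead of it; z points along the fingers, y is the direction in which the jaws open and shut (so a half turn about z gives the same grasp; the last joint's range is limited). The gripper opens to 93 mm and grips with 3 to 60 N. Pads are 15 mm wide; open, the fingers measure 128 mm over their backs; the gripper's body (75 mm by 188 mm) begins 65 mm behind the grasp point.
Start: joints at [-1.402, 0.259, 1.535, -0, 1.348, -0.203], TCP at [0.2, -0.512, 0.405] pointing down, gripper open.
Joint ranges: [-3.14, 3.14], [-0.91, 2.08], [0.19, 2.58], [-1.22, 4.36], [0.22, 2.71], [-3.12, 3.12]. Speed limits (rad/s): [2.57, 2.57, 3.14, 3.14, 3.14, 3.14].

INTERFACE

Orientations are given as a unit quaternion [x, y, z, w].
In Python, from plant import r, vision, hand_in gives the robot as it stands.
- The arm moves only by the tool apply_moves, never from a script. Its argument "motion" is a list of rows, each a list of 5 numbers: the shift along the tool's x, y, z in m, then the turn about the tool's z in rad, then the opening in per cent of the stroke, from 0 (shut) to 100 (fully open). A call has 1 to 8 rows; each row shifts and turns the commanded pose from where the row before left it, along the tool's axes as they then stand; what a row does not reach is not made up. A row lasts 1/10 s, in which the tool goes at most 50 mm and 8.59 degrees, less where a joint would pass 70% of its speed; a pose out of reach is approached as far as the arm can. A call is refused whole if a number of a shift passes 0.05 or a number of a turn 0.15, either way. A call with a gripper value outside its range is refused whole. The fingers move at their own pace and stop on an object; the grip force is fixed at half the most. Time passes only in rows, so rows that do not move let the fingers close. It gives the time, the measured TCP pose, the force and the opening at its end, in the units of the state.
- r.state(): the state, without advancing time (a new reading comes with each control period).
- vision.read_camera(name): name is "side" or "top" or "wrist"; returns the picture (400x640x3 uint8, red, green, blue); there is no depth.
- vision.camera_info(name): a dict with "vertical_fov" (degrees; the focal length in pixels is half the picture's height over the tangent of half this angle, whatever the lens; pixels are square), "cx", "cy" (the principal point, pixels), "dist" ([k1, k2, p1, p2, k3] as OpenCV has them; the pictures are not rectified), "cam_to_world" (4x4, takes a point from camera to world coordinates); the wrist camera has in their place "hand_eye" (4x4, takes a point from camera to tool coordinates, whose origin is the TCP and whose axes are the flange's). Camera axes: x right, y down, z forward; pixel columns grow to the right and rows downward; lengths in m; the calibration is good to about 2 mm. A picture is of the moment at which its call begins: read the wrist's pose just before it. camera_info takes no time and is no camera call.
- hand_in(): hands the job in, once; it reports no verdict.
The state is a dict: "clock": time; "joint_positions": joint angles; "joint_velocities": joint speeds; "effort": joint torques, N m; "tool_pos": TCP position; "tcp_rot": TCP orientation; "wrist_force": force on the tool from outside, world axes, zero at the start; "torque": the same for the moment, N m; "grip_width": finger opening in m.
Only numpy, scipy, OpenCV 4.12 (cv2) and the standard library are available. Lean on these libraries where they do the work, as an engineer would, in place of code of your own. Each camera call takes 0.05 s, during which the arm holds its last target.

TASK

On the repair bench stand two small board holders, each with an orange wing knob that carries a steel clip. Release the green circuit board by turning the knob of its holder as far as it will go, so that the clip swings off the board: nobody knows whether that clamp is right-handed or left-handed, so try it and turn it the way that gives. Let go of the knob, leave the board lying in its holder, and leave the other holder's knob (the one with the silver finned plate) alone.

Things in the scene. Friction and masses are not known exactly. Their poses are not given: they have to be found in the camera images.
- knob_grip (a point): Grip point of the knob to turn, on its vertical axis, 64 mm above the table; turns with it. The grip is an orange upright bar, 46 mm long (point x), 14 thick (point y), from 38 to 82 mm above the table, on a black disc of 60 mm diameter (top at 38). z points up. Under the disc a steel clip, 16 mm wide, points along +x, 68 mm from the axis (top at 30), over the board's edge at the start.
- knob (a joint): Angle of that knob (rad), positive anticlockwise seen from above, within 0.05 of 0 at the start. One way it turns 1.25 rad to a stop against 0.06 N m of friction and stays where it is left. The other way something solid stops it 0.05 to 0.17 rad from the start; which way that is changes from start to start and cannot be seen.
- board_center (a point): Centre of the loose green circuit board with dark chips, 80 x 96 x 3 mm, lying level 21.5 mm above the table between low fences (top at 28) in its holder, 85 mm from the knob's axis, on the side away from the robot. The holder (dark base, 200 x 120 mm) is fixed to the table.
- spare_knob (a joint): Angle (rad) of the knob of the other holder, of the same make, 0 at the start; leave it alone. That holder has a silver finned plate in it. The holders stand side by side, either way round, each yawed up to 23 degrees, knobs at least 150 mm apart.

How it is judged:
At the end, for the whole second after the job is handed in: The green board's knob is turned more than 0.95 rad (55 of its 72 degrees) the way that gives and is at rest, so that its clip is off the board, and the board's centre is within 15 mm of where it was ((value of joint knob above 0.95 rad or value of joint knob below -0.95 rad) and velocity of joint knob between -0.1 and 0.1 rad/s and distance of board_center from where it was at the start of the episode below 0.015 m); the robot touches nothing.
It fails at once if the other holder's knob is turned by more than 0.2 rad (11 degrees) (value of joint spare_knob above 0.2 rad or value of joint spare_knob below -0.2 rad).
It also fails if it takes over 32 s, if anything falls off the work surface, if the arm or the gripper's body presses on something with over 40 N, if the wrist force passes 120 N, or if a joint passes its speed limit or range.

## Working session

There is one attempt and no reset: what is moved stays moved. The work goes in short steps, Python scripts to look and compute and a tool call to move; the robot and the scene stay as the last step left them, time stands still between calls to the robot, and variables do not carry over. Pictures are saved under pics/ and viewed, and the job is handed in when it is done.

Besides the shell and the picture viewer there is one more tool, called after "Request:" in YAML: its name, and indented under it one key for each argument. apply_moves: Moves the arm, as the interface text tells. Its arguments: {"type":"object","properties":{"motion":{"type":"array","items":{"type":"array","items":{"type":"number"}}}},"required":["motion"]}

```bash
ls; mkdir -p pics; python3 - <<'E'
from plant import r,vision
import cv2
print(r.state())
for n in("top","side"):
    im=vision.read_camera(n);cv2.imwrite(f"pics/{n}0.png",im[:,:,::-1]);print(n,vision.camera_info(n))
print(vision.camera_info("wrist"))
E
```

```text
pics
{'clock': 0.0, 'joint_positions': array([-1.40180820e+00,  2.59336269e-01,  1.53605952e+00, -3.20622891e-05,
        1.34797566e+00, -2.02810571e-01]), 'joint_velocities': array([-8.73053926e-04,  4.70810994e-04, -3.04353995e-04,  7.02699251e-05,
        1.28470161e-03,  2.25265019e-03]), 'effort': array([ 4.72355550e-04, -4.37301493e+01, -2.84001052e+01,  7.21049518e-02,
        4.12118132e-02, -1.45344002e-04]), 'tool_pos': array([ 0.19978624, -0.51221   ,  0.40393048]), 'tcp_rot': array([ 9.82769375e-01,  1.84833882e-01, -5.89289362e-07, -8.89538080e-04]), 'wrist_force': array([ 0.50751886, -0.06878703, -0.24549417]), 'torque': array([ 0.06856934, -0.00638349,  0.00201774]), 'grip_width': 0.09301830071813223}
top {'vertical_fov': 51.51651027559518, 'cx': 314.1951798391373, 'cy': 205.6318524261216, 'dist': array([0.03270902, 0.        , 0.        , 0.        , 0.        ]), 'cam_to_world': array([[-0.02117175, -0.97372624,  0.22673547,  0.42791799],
       [-0.99975427,  0.01912956, -0.01120068, -0.01175362],
       [ 0.00656904, -0.22691689, -0.97389197,  0.86991892],
       
[... 312 characters left out ...]
 [-0.58592612,  0.40609523, -0.70126831,  0.56414697],
       [-0.001874  , -0.86605066, -0.49995274,  0.49919756],
       [ 0.        ,  0.        ,  0.        ,  1.        ]])}
{'vertical_fov': 58.29795836001418, 'cx': 318.24239690166326, 'cy': 206.366266099482, 'dist': array([-0.02298565,  0.        ,  0.        ,  0.        ,  0.        ]), 'hand_eye': array([[ 1.05340059e-03, -9.61589302e-01, -2.74490263e-01,
         7.75613882e-02],
       [ 9.99998763e-01,  1.33360101e-03, -8.34190535e-04,
        -7.66116492e-04],
       [ 1.16820919e-03, -2.74489044e-01,  9.61589517e-01,
         1.95751401e-02],
       [ 0.00000000e+00,  0.00000000e+00,  0.00000000e+00,
         1.00000000e+00]])}
```

View pics/top0.png

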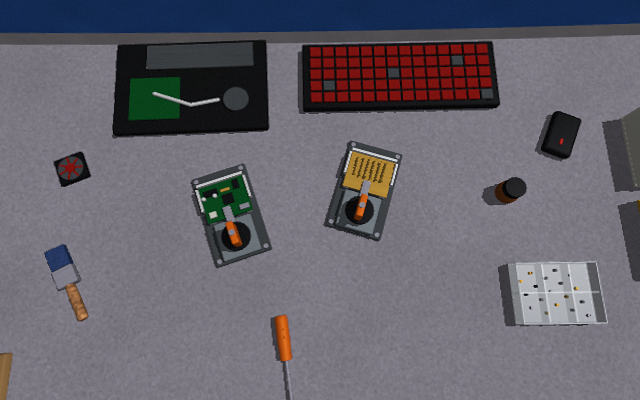

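View pics/side0.png

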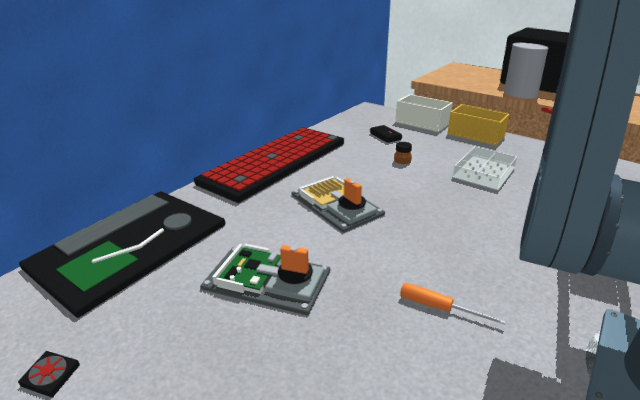

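```bash
python3 - <<'E'
import cv2
im=cv2.imread("pics/top0.png")
cv2.imwrite("pics/top0c.png",cv2.resize(im[130:330,160:460],None,fx=2.66,fy=2.66,interpolation=cv2.INTER_CUBIC))
E
```

```text
(no output)
```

View pics/top0c.png

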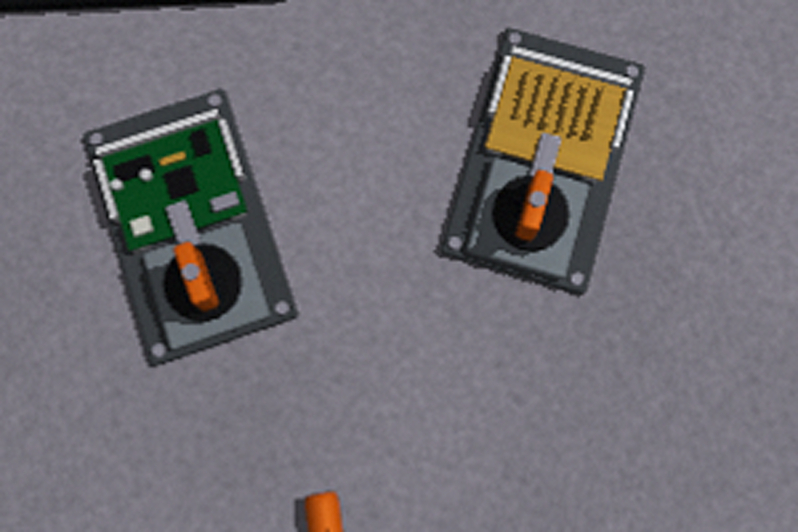

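The green holder is on the left in the image, with its disc at about (236, 236) px. The other holder is on the right, with its disc at about (359, 210) px.

```bash
cat > h.py <<'E'
import numpy as np,cv2
from plant import r,vision
from scipy.spatial.transform import Rotation as R
def proj(n,uv,z,T=None):
    c=vision.camera_info(n);f=200/np.tan(np.radians(c['vertical_fov']/2))
    K=np.array([[f,0,c['cx']],[0,f,c['cy']],[0,0,1]])
    if T is None:T=c['cam_to_world']
    p=cv2.undistortPoints(np.array([[uv]],float),K,c['dist'])[0,0]
    d=T[:3,:3]@[p[0],p[1],1];o=T[:3,3]
    return o+d*(z-o[2])/d[2]
def wristT():
    s=r.state();T=np.eye(4);T[:3,:3]=R.from_quat(s['tcp_rot']).as_matrix();T[:3,3]=s['tool_pos']
    return T@vision.camera_info("wrist")['hand_eye']
E
python3 - <<'E'
from h import *
c=lambda u,v:(160+(u+.5)/2.66-.5,130+(v+.5)/2.66-.5)
for n,u,z in [("disc",(203,282),.038),("cap",(190,271),.083),("barA",(184,244),.082),("barB",(205,306),.082),("cliptip",(178,205),.03),("s1",(95,137),.012),("s2",(215,99),.012),("s3",(158,350),.012),("s4",(281,307),.012),("discSp",(531,212),.038),("capSp",(537,198),.083)]:
    print(n,proj("top",c(*u),z).round(4))
E
```

```text
disc [0.5623 0.138  0.038 ]
cap [0.5632 0.1394 0.083 ]
barA [0.5833 0.1445 0.082 ]
barB [0.5378 0.1283 0.082 ]
cliptip [0.6246 0.1602 0.03  ]
s1 [0.6865 0.232  0.012 ]
s2 [0.7169 0.1362 0.012 ]
s3 [0.5142 0.1761 0.012 ]
s4 [0.5455 0.0816 0.012 ]
discSp [ 0.6118 -0.114   0.038 ]
capSp [ 0.6123 -0.1133  0.083 ]
```

Request:
apply_moves:
  motion:
    - [0.036,-0.03,0,0,100]
    - [0.036,-0.03,0,0,100]
    - [0.036,-0.03,0,0,100]
    - [0.036,-0.03,0,0,100]
    - [0.036,-0.03,0,0,100]
    - [0.036,-0.03,0,0,100]
    - [0.036,-0.03,0,0,100]
    - [0.036,-0.03,0,0,100]

```text
clock: 0.9
tool_pos: [0.3813, -0.1823, 0.4047]
tcp_rot: [0.983, 0.185, 0.0, -0.0]
wrist_force: [1.1, -0.4, -0.0]
grip_width: 0.0928
```

Request:
apply_moves:
  motion:
    - [0.036,-0.03,0,0,100]
    - [0.036,-0.03,0,0,100]
    - [0.036,-0.03,0,0,100]
    - [0.036,-0.03,0,0,100]
    - [0.036,-0.03,0,0,100]
    - [0.036,-0.03,0,0,100]
    - [0.0,0,0,0.0,100]
    - [0,0,0,0,100]

```text
clock: 1.7
tool_pos: [0.5168, 0.063, 0.404]
tcp_rot: [0.983, 0.186, -0.001, -0.0]
wrist_force: [0.5, -0.9, -0.3]
grip_width: 0.0929
```

```bash
python3 - <<'E'
from h import *
T=wristT();im=vision.read_camera("wrist");cv2.imwrite("pics/w1.png",im[:,:,::-1])
np.save("T1.npy",T);s=r.state();print(s['clock'],s['tool_pos'],s['tcp_rot'],s['joint_positions'],R.from_quat(s['tcp_rot']).as_matrix().round(3))
E
```

```text
1.75 [0.51649042 0.0619696  0.40415951] [ 9.82672956e-01  1.85346100e-01 -8.26614319e-04  3.27626687e-05] [-9.50445201e-02  2.05891775e-01  1.60536683e+00 -5.37421070e-04
  1.33190405e+00  1.10303115e+00] [[ 0.931  0.364 -0.002]
 [ 0.364 -0.931 -0.   ]
 [-0.002 -0.    -1.   ]]
```

View pics/w1.png

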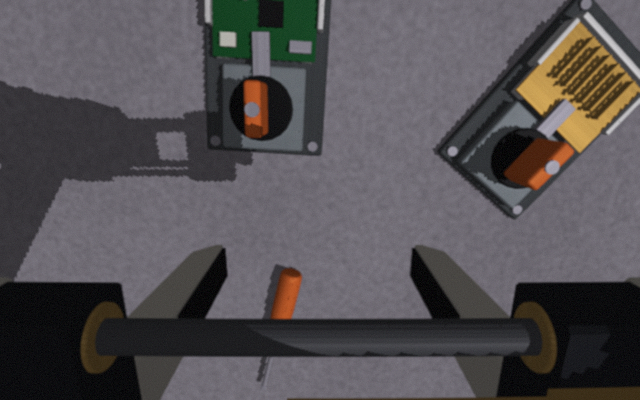

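The wrist view shows the green holder's knob cap at (252,109), its disc at (262,108) and its clip at about (261,40). The jaws are clear of everything.

```bash
python3 - <<'E'
from h import *
im=cv2.imread("pics/w1.png");cv2.imwrite("pics/w1c.png",cv2.resize(im[0:170,190:350],None,fx=3.5,fy=3.5,interpolation=cv2.INTER_CUBIC))
T=np.load("T1.npy")
for n,u,z in [("disc",(262,107.5),.038),("cap",(252,109),.083),("cliptip",(260.5,33),.03)]:print(n,proj("wrist",u,z,T).round(4))
E
```

```text
disc [0.5659 0.1401 0.038 ]
cap [0.5648 0.141  0.083 ]
cliptip [0.6268 0.164  0.03  ]
```

View pics/w1c.png

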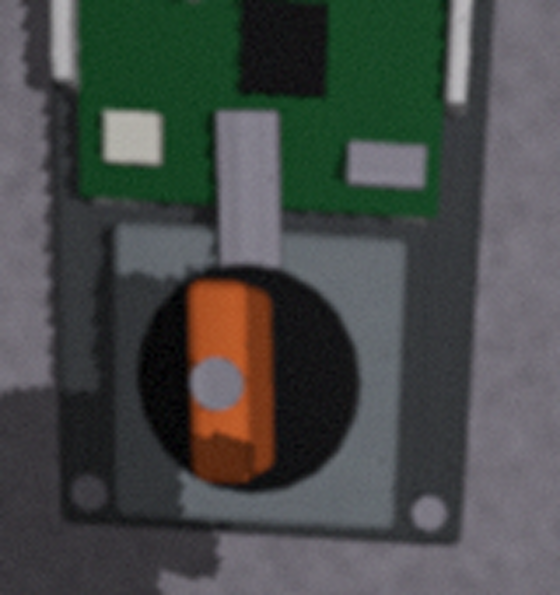

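Request:
apply_moves:
  motion:
    - [0.036,-0.028,0,0,100]
    - [0.036,-0.027,0,0,100]
    - [0,0,0.03,0,100]
    - [0,0,0.04,0,100]
    - [0,0,0.035,0,100]
    - [0,0,0,0,100]

```text
clock: 2.35
tool_pos: [0.5617, 0.1375, 0.295]
tcp_rot: [0.983, 0.184, -0.005, -0.001]
wrist_force: [0.2, 0.4, -0.1]
grip_width: 0.0929
```

```bash
python3 - <<'E'
from h import *
T=wristT();im=vision.read_camera("wrist");cv2.imwrite("pics/w2.png",im[:,:,::-1])
np.save("T2.npy",T);s=r.state();print(s['clock'],s['tool_pos'])
E
```

```text
2.4 [0.56292629 0.13769615 0.29798804]
```

View pics/w2.png

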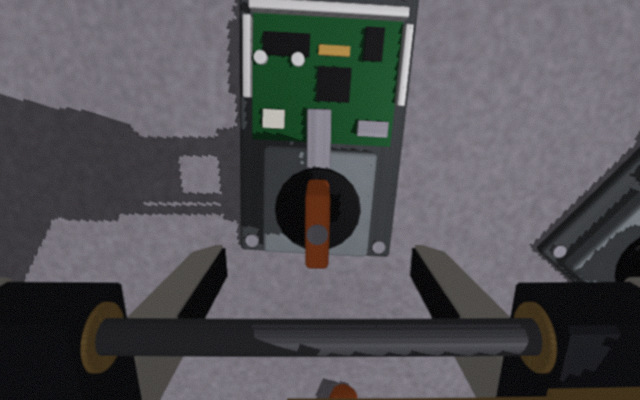

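The bar is vertical in the image at x≈317, midway between the jaws (centre ≈319). The cap is at (317,234).

```bash
python3 - <<'E'
from h import *
T=np.load("T2.npy")
for n,u,z in [("disc",(317.5,208),.038),("cap",(317,234),.083),("cliptip",(319,110),.03)]:print(n,proj("wrist",u,z,T).round(4))
s=r.state();print(s['tool_pos'],s['tcp_rot'])
E
```

```text
disc [0.5665 0.1417 0.038 ]
cap [0.5647 0.141  0.083 ]
cliptip [0.6276 0.1644 0.03  ]
[0.56292629 0.13769615 0.29798804] [ 9.82971224e-01  1.83737135e-01 -2.85883445e-03 -2.56437308e-04]
```

Request:
apply_moves:
  motion:
    - [0.002,-0.001,0.02,0,100]
    - [0,0,0.025,0,100]
    - [0,0,0.02,0,100]
    - [0,0,0,0,100]
    - [0,0,0,0,0]
    - [0,0,0,0,0]
    - [0,0,0,0,0]
    - [0,0,0,0,0]

```text
clock: 3.2
tool_pos: [0.5658, 0.141, 0.2359]
tcp_rot: [0.983, 0.185, 0.001, 0.0]
wrist_force: [-0.1, -0.1, 1.0]
grip_width: 0.0654
```

Request:
apply_moves:
  motion:
    - [0,0,0,0,0]
    - [0,0,0,0,0]

```text
clock: 3.4
tool_pos: [0.5654, 0.1411, 0.235]
tcp_rot: [0.983, 0.185, 0.0, 0.0]
wrist_force: [0.6, 0.1, 0.9]
grip_width: 0.0494
```

```bash
python3 - <<'E'
from h import *
s=r.state()
for k,v in s.items():print(k,np.round(v,4))
E
```

```text
clock 3.4
joint_positions [0.0533 0.4782 1.6623 0.     1.0008 1.2521]
joint_velocities [-0.0005  0.004   0.0036 -0.001  -0.0007  0.0007]
effort [-1.89000e-02 -5.08152e+01 -2.32324e+01  3.14000e-02 -7.20000e-02
 -0.00000e+00]
tool_pos [0.5654 0.1411 0.235 ]
tcp_rot [9.828e-01 1.849e-01 1.000e-04 0.000e+00]
wrist_force [0.5628 0.1245 0.9374]
torque [0.0197 0.0243 0.0249]
grip_width 0.0494
```

Request:
apply_moves:
  motion:
    - [0,0,0,0,0]
    - [0,0,0,0,0]
    - [0,0,0,0,0]
    - [0,0,0,0,0]
    - [0,0,0,0,0]
    - [0,0,0,0,0]

```text
clock: 4.0
tool_pos: [0.5655, 0.1407, 0.2347]
tcp_rot: [0.983, 0.185, 0.0, 0.0]
wrist_force: [0.5, -2.9, -0.6]
grip_width: 0.014
```

```bash
python3 - <<'E'
from h import *
s=r.state()
for k in ('clock','tool_pos','tcp_rot','wrist_force','torque','grip_width'):print(k,np.round(s[k],4))
E
```

```text
clock 4.0
tool_pos [0.5655 0.1407 0.2347]
tcp_rot [9.828e-01 1.849e-01 0.000e+00 3.000e-04]
wrist_force [ 0.4785 -2.9    -0.6014]
torque [-0.4095 -0.1146  0.0487]
grip_width 0.014
```

Gripped at 14 mm, which matches the bar. I'll try clockwise first, in small steps, watching the moment.

Request:
apply_moves:
  motion:
    - [0,0,0,0.04,0]
    - [0,0,0,0.04,0]
    - [0,0,0,0,0]

```text
clock: 4.3
tool_pos: [0.5656, 0.1406, 0.2347]
tcp_rot: [0.989, 0.145, 0.0, 0.0]
wrist_force: [1.6, -4.9, -1.7]
grip_width: 0.0136
```

```bash
cat > s.py <<'E'
from h import *
s=r.state()
for k in ('clock','tool_pos','wrist_force','torque','grip_width','joint_positions'):print(k,np.round(s[k],4))
m=R.from_quat(s['tcp_rot']).as_matrix();print("yaw",np.arctan2(m[1,0],m[0,0]))
E
python3 s.py
```

```text
clock 4.3
tool_pos [0.5656 0.1406 0.2347]
wrist_force [ 1.5544 -4.8891 -1.6934]
torque [-0.6899 -0.1848 -0.0456]
grip_width 0.0136
joint_positions [ 5.2600e-02  4.7860e-01  1.6623e+00 -1.0000e-03  1.0004e+00  1.3325e+00]
yaw 0.2914091466404316
```

Request:
apply_moves:
  motion:
    - [0,0,0,0.04,0]
    - [0,0,0,0.04,0]
    - [0,0,0,0,0]

```text
clock: 4.6
tool_pos: [0.5656, 0.1405, 0.2347]
tcp_rot: [0.994, 0.106, 0.0, 0.001]
wrist_force: [0.8, -5.1, -0.2]
grip_width: 0.0138
```

```bash
python3 s.py
```

```text
clock 4.6
tool_pos [0.5656 0.1405 0.2347]
wrist_force [ 0.765  -5.1005 -0.1548]
torque [-0.9629 -0.1901 -0.028 ]
grip_width 0.0138
joint_positions [ 5.2500e-02  4.7860e-01  1.6623e+00 -1.2000e-03  1.0004e+00  1.4116e+00]
yaw 0.21240988912945996
```

Request:
apply_moves:
  motion:
    - [0,0,0,0.04,0]
    - [0,0,0,0.04,0]
    - [0,0,0,0,0]

```text
clock: 4.9
tool_pos: [0.5657, 0.1406, 0.2348]
tcp_rot: [0.998, 0.067, 0.0, 0.001]
wrist_force: [2.2, -5.1, -1.7]
grip_width: 0.0141
```

```bash
python3 s.py; python3 - <<'E'
from h import *
im=vision.read_camera("wrist");cv2.imwrite("pics/w3.png",im[:,:,::-1])
E
```

```text
clock 4.9
tool_pos [0.5657 0.1406 0.2348]
wrist_force [ 2.2141 -5.0724 -1.7052]
torque [-0.9629 -0.3826  0.6925]
grip_width 0.0141
joint_positions [ 0.0528  0.4787  1.6621 -0.0018  1.      1.4902]
yaw 0.13432337406508843
```

View pics/w3.png

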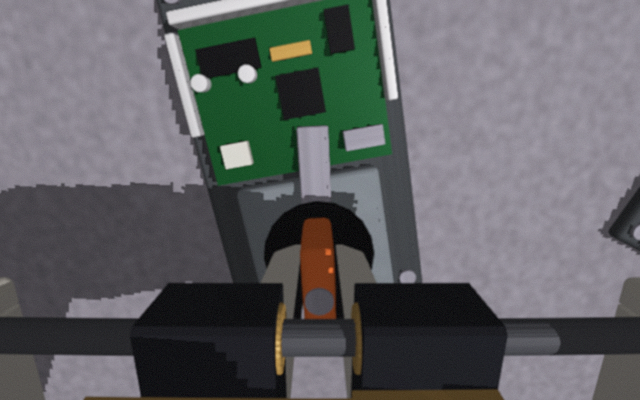

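Clockwise, the moment jumped to 0.69 N·m, so that side is blocked. The clip is still on the board. The way that gives is anticlockwise.

Request:
apply_moves:
  motion:
    - [0,0,0,-0.1,0]
    - [0,0,0,-0.12,0]
    - [0,0,0,-0.12,0]
    - [0,0,0,-0.12,0]
    - [0,0,0,-0.12,0]
    - [0,0,0,-0.1,0]
    - [0,0,0,0,0]

```text
clock: 5.65
tool_pos: [0.5653, 0.1413, 0.2347]
tcp_rot: [0.918, 0.396, -0.0, -0.0]
wrist_force: [1.0, -0.7, -1.3]
grip_width: 0.0135
```

```bash
python3 s.py; python3 - <<'E'
from h import *
im=vision.read_camera("wrist");cv2.imwrite("pics/w4.png",im[:,:,::-1])
E
```

```text
clock 5.65
tool_pos [0.5653 0.1413 0.2347]
wrist_force [ 1.0403 -0.6594 -1.2683]
torque [-0.1601 -0.0464  0.0933]
grip_width 0.0135
joint_positions [5.3500e-02 4.7850e-01 1.6625e+00 7.0000e-04 1.0008e+00 8.0970e-01]
yaw 0.814133552326232
```

View pics/w4.png

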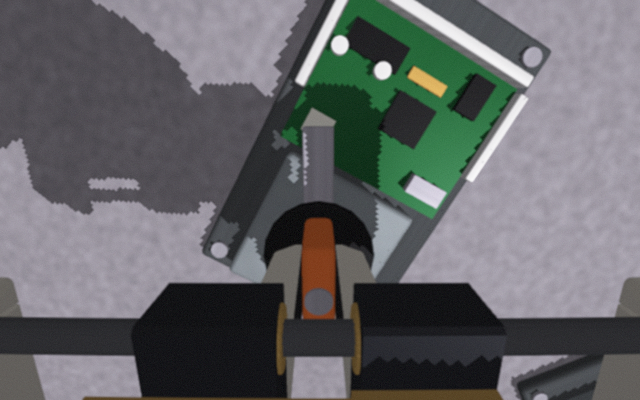

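The knob turns freely and the clip (now at about (318,120)) follows the jaws, with the moment at about 0.09 N·m. I'll continue anticlockwise.

Request:
apply_moves:
  motion:
    - [0,0,0,-0.1,0]
    - [0,0,0,-0.12,0]
    - [0,0,0,-0.12,0]
    - [0,0,0,-0.12,0]
    - [0,0,0,-0.12,0]
    - [0,0,0,-0.1,0]
    - [0,0,0,0,0]

```text
clock: 6.4
tool_pos: [0.5645, 0.1417, 0.2347]
tcp_rot: [0.735, 0.678, -0.001, -0.001]
wrist_force: [-4.7, 2.6, 3.1]
grip_width: 0.0138
```

```bash
python3 s.py
```

```text
clock 6.4
tool_pos [0.5645 0.1417 0.2347]
wrist_force [-4.7296  2.6358  3.0821]
torque [0.3582 0.7289 0.0373]
grip_width 0.0138
joint_positions [5.4000e-02 4.7810e-01 1.6634e+00 1.5000e-03 1.0026e+00 1.3290e-01]
yaw 1.4911204181813287
```

Request:
apply_moves:
  motion:
    - [0,0,0,-0.04,0]
    - [0,0,0,-0.04,0]
    - [0,0,0,0,0]

```text
clock: 6.7
tool_pos: [0.5644, 0.1417, 0.2347]
tcp_rot: [0.708, 0.706, -0.001, -0.001]
wrist_force: [-3.9, 2.4, 3.6]
grip_width: 0.0137
```

```bash
python3 s.py
```

```text
clock 6.7
tool_pos [0.5644 0.1417 0.2347]
wrist_force [-3.8636  2.4136  3.5832]
torque [ 0.3525  0.7404 -0.2957]
grip_width 0.0137
joint_positions [0.0539 0.478  1.6635 0.0017 1.0028 0.056 ]
yaw 1.56783978765249
```

At the anticlockwise stop the moment is −0.30 N·m at yaw 1.57. I'll ease off slightly, open and retreat upwards.

Request:
apply_moves:
  motion:
    - [0,0,0,0.02,0]
    - [0,0,0,0,60]
    - [0,0,0,0,60]
    - [0,0,0,0,60]
    - [0,0,0,0,60]
    - [0,0,0,0,60]
    - [0,0,0,0,60]

```text
clock: 7.4
tool_pos: [0.5655, 0.141, 0.2347]
tcp_rot: [0.714, 0.7, 0.0, 0.0]
wrist_force: [0.1, 0.2, -0.1]
grip_width: 0.0543
```

Request:
apply_moves:
  motion:
    - [0,0,-0.01,0,60]
    - [0,0,-0.02,0,60]
    - [0,0,-0.03,0,60]
    - [0,0,-0.04,0,60]
    - [0,0,-0.04,0,60]
    - [0,0,-0.03,0,60]
    - [0,0,0,0,60]
    - [0,0,0,0,60]

```text
clock: 8.2
tool_pos: [0.5653, 0.1411, 0.406]
tcp_rot: [0.714, 0.7, 0.001, 0.001]
wrist_force: [-0.7, 1.2, -0.1]
grip_width: 0.0558
```

```bash
python3 s.py; python3 - <<'E'
from h import *
T=wristT();np.save("T5.npy",T)
for n in("wrist","side","top"):
    im=vision.read_camera(n);cv2.imwrite(f"pics/{n}5.png",im[:,:,::-1])
E
```

```text
clock 8.2
tool_pos [0.5653 0.1411 0.406 ]
wrist_force [-0.6705  1.1657 -0.0806]
torque [-0.0374 -0.1398  0.0591]
grip_width 0.0558
joint_positions [0.0532 0.3156 1.4536 0.     1.3701 0.0722]
yaw 1.5517532905058595
```

View pics/wrist5.png

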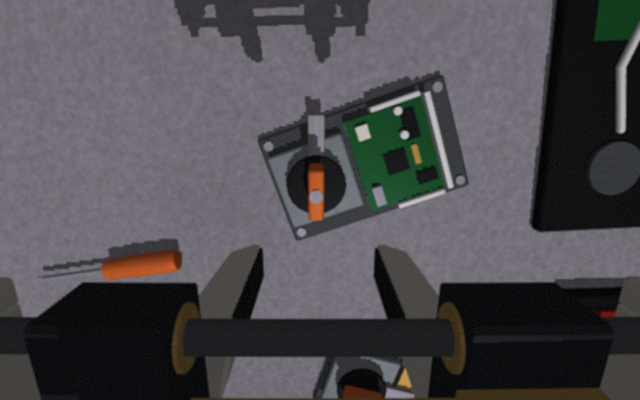

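View pics/side5.png

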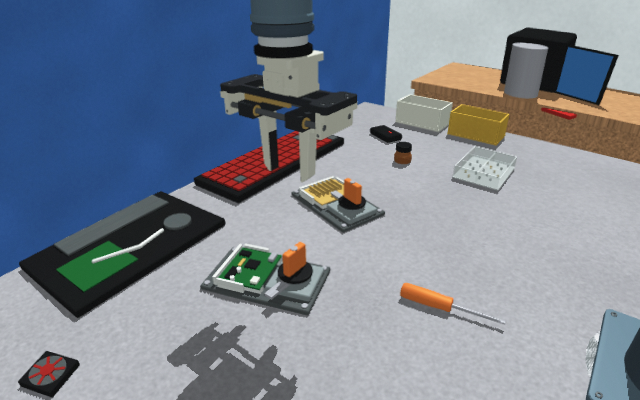

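The wrist view shows the clip at about (316,130), off the board, with the bar parallel to the jaws. The board is still between its fences. In the side view the other knob looks unchanged. I'll put numbers on both.

```bash
python3 - <<'E'
from h import *
T=np.load("T5.npy")
d=proj("wrist",(316,183),.038,T);t=proj("wrist",(316,113),.03,T);print(d,t,np.arctan2(t[1]-d[1],t[0]-d[0]))
a=cv2.imread("pics/side0.png").astype(int);b=cv2.imread("pics/side5.png").astype(int)
D=abs(a-b).max(2)
print("board area",D[247:285,212:255].mean(),"spare",D[175:230,292:385].mean(), "bench",D[340:390,250:350].mean())
E
python3 s.py|head -3
```

```text
[0.56479304 0.14362235 0.038     ] [0.56608653 0.21076784 0.03      ] 1.551534750038566
board area 1.2509179926560587 spare 1.9309872922776148 bench 22.35
clock 8.35
tool_pos [0.565  0.141  0.4033]
wrist_force [-0.1741  0.1466  0.1078]
```

```bash
python3 -c "
from plant import hand_in
print(hand_in())"
```

```text
the job is handed in; nothing more can be done
None
```

The green board's knob is turned anticlockwise to its stop, its clip is off the board, and the job is handed in. `hand_in()` gives no verdict.

- **Finding the way that gives:** I tried clockwise first. It came up against something solid by the time I had turned about 0.24 rad, and the moment jumped to about 0.7 N·m. Anticlockwise it turned freely to the stop.
- **Letting go:** I eased off slightly, opened the gripper and raised it about 170 mm. It ended clear of everything, with the wrist force near zero, at about 8.4 s of the 32 s.
- **Knob angle:** the wrist camera put the clip at yaw 1.55 rad. It started at about 0.33–0.37, so the turn is about 1.2 rad, above the 0.95 needed.
- **Board and other knob:** the side pictures from before and after are practically identical over both, so neither moved.
- **Disagreements:** the top and wrist cameras differed by 2–3 mm on the knob's position and about 0.04 rad on its starting yaw. Also, the "silver" finned plate looks gold in the pictures; I picked the holder by its green board.

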